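# Set the impact sockets out by size

## Robot

A 6-joint arm with a two-finger parallel gripper is mounted at the origin on the work surface. World frame = base frame: x ahead of the robot, y to its left, z up, the work surface at z = 0. Lengths are in m, angles in degrees, forces in N, time in s.
With the tool pointing down it reaches from about 0.35 to 0.875 m from the base axis. Payload 4.2 kg.
Tool frame: the origin (TCP) lies between the finger pads; the fingertips stand 17 mm ahead of it and the grasp point (between the pads) lies 2 mm behind it; z points along the fingers, y is the line along which they close (so a half turn about z gives the same grasp; the last joint's range is limited). The gripper opens to 87 mm and grips with 3 to 60 N. Pads are 19 mm wide; open, the fingers measure 117 mm over their backs; the gripper's body (75 mm by 190 mm) begins 51 mm behind the grasp point.
Start: joints at [85.004, 22.042, 0.453, 0, -68.411, -14.817], TCP at [0.212, 0.588, 0.24] pointing down, gripper open.
Joint ranges: [-179.83, 179.83], [-69.29, 118.12], [-61.27, 80.66], [-181.25, 117.63], [-171.15, -9.14], [-177.46, 177.46]. Speed limits (degrees/s): [159.86, 159.86, 180, 180, 180, 180].

## Interface

Orientations are given as a 3x3 rotation matrix whose columns are the frame's x, y, z axes.
In Python, from station import r gives the robot as it stands.
- The arm moves only by the tool servo_tool, never from a script. Its argument "targets" is a list of rows, each a list of 5 numbers: the shift along the world's x, y, z in units of 30 mm (1.0 is 30 mm), then the turn about the world's z in rad, then the finger opening in mm, from 0 to 87. In form: [[x, y, z, turn, gripper], ...]. A call has exactly 5 rows; each row is the pose to reach, as a shift and turn from the pose commanded when the call began; what a row does not reach only later rows make up. A row lasts 1/12 s, in which the tool goes at most 41.7 mm and 7.16 degrees, less where a joint would pass 70% of its speed; a pose out of reach is approached as far as the arm can. A call with a gripper value outside its range is refused whole. The fingers move at their own pace and stop on an object; the grip force is fixed at half the most. Time passes only in rows, so rows that repeat a pose let the fingers close, or fill a call up. It gives the time, the measured TCP pose, the force, the opening and the grip force at its end, in the units of the state.
- r.sense(): the state, without advancing time (a new reading comes with each control period).
- r.capture(name): name is "side" or "top" or "wrist"; returns a dict with "pixels" (384x512x3 uint8, red, green, blue), "fx", "fy", "cx", "cy" (pixels), "world_from_camera" (4x4, takes a point from camera to world coordinates). Camera axes: x right, y down, z forward; pixel columns grow to the right and rows downward; lengths in m; the calibration is good to about 2 mm. The wrist camera is an equidistant fisheye: a pixel r from the principal point sees the ray r / f radians off the axis. A picture is of the moment at which its call begins. There is no depth.
- r.finish_job(): hands the job in; it is judged then, once.
The state is a dict: "time_s": time; "joints": joint angles; "joint_velocities": joint speeds; "effort": joint torques, N m; "tcp_pos": TCP position; "ee_rot": TCP orientation; "wrist_force": force on the tool from outside, world axes, zero at the start; "moment": the same for the moment, N m; "gripper_width": opening from 0.0 (shut) to 1.0 (fully open); "gripper_force": force on a finger pad.
Only numpy, scipy, OpenCV 4.12 (cv2) and the standard library are available. Lean on these libraries where they do the work, as an engineer would, in place of code of your own. Each camera call takes 0.05 s, during which the arm holds its last target. There are 200 camera calls.

## Task

Set the four loose impact sockets out on the rack by size for the next assembly: one upright in the middle of each round rubber seat, the smallest on the seat next to the round bolted flange and getting larger towards the plain rectangular stop at the other end. Do not tip any of them over.

Things in the scene. Friction and masses are not known exactly. Their poses are not given: they have to be found in the camera images.
- socket_s: the smallest of four loose impact sockets: a dark steel straight round cylinder 26 mm in diameter and 42 mm tall, standing upright with its dark hexagonal hole on top; origin at the centre of its underside, z up along its axis
- socket_m: the second smallest of four loose impact sockets: a dark steel straight round cylinder 34 mm in diameter and 50 mm tall, standing upright with its dark hexagonal hole on top; origin at the centre of its underside, z up along its axis
- socket_l: the second largest of four loose impact sockets: a dark steel straight round cylinder 43 mm in diameter and 58 mm tall, standing upright with its dark hexagonal hole on top; origin at the centre of its underside, z up along its axis
- socket_xl: the largest of four loose impact sockets: a dark steel straight round cylinder 54 mm in diameter and 66 mm tall, standing upright with its dark hexagonal hole on top; origin at the centre of its underside, z up along its axis
- seat_a: one of four identical fixed round black rubber seats with a thin grey ring, 62 mm in diameter and 3 mm thick, spaced 90 mm apart in a straight row on a fixed aluminium strip 480 x 70 mm lying on the bench, 6 mm thick; origin at the centre of the seat's underside, so its top is 3 mm above it and 9 mm above the bench; the letter says nothing of its place in the row
- seat_b: one of four identical fixed round black rubber seats with a thin grey ring, 62 mm in diameter and 3 mm thick, spaced 90 mm apart in a straight row on a fixed aluminium strip 480 x 70 mm lying on the bench, 6 mm thick; origin at the centre of the seat's underside, so its top is 3 mm above it and 9 mm above the bench; the letter says nothing of its place in the row
- seat_c: one of four identical fixed round black rubber seats with a thin grey ring, 62 mm in diameter and 3 mm thick, spaced 90 mm apart in a straight row on a fixed aluminium strip 480 x 70 mm lying on the bench, 6 mm thick; origin at the centre of the seat's underside, so its top is 3 mm above it and 9 mm above the bench; the letter says nothing of its place in the row
- seat_d: one of four identical fixed round black rubber seats with a thin grey ring, 62 mm in diameter and 3 mm thick, spaced 90 mm apart in a straight row on a fixed aluminium strip 480 x 70 mm lying on the bench, 6 mm thick; origin at the centre of the seat's underside, so its top is 3 mm above it and 9 mm above the bench; the letter says nothing of its place in the row
- flange: round bolted flange, 60 mm in diameter, 28 mm tall with a short steel hub, fixed on the strip at one end of the row, in line with the seats, its centre 70 mm from the centre of the nearest seat (a plain rectangular steel stop, 22 mm tall, 25 mm wide along the row, stands likewise at the other end); origin at the centre of its underside, 6 mm above the bench
Not all that is in view belongs to the job. Leave any brown look-alike of the socket_xl alone.

How it is judged (in metres and radians):
At the end, for the whole second after the job is handed in: The four sockets stand upright (within 0.1 rad) and at rest, hole up, each within 12 mm of the centre of its own seat and resting on it, in order of size: the smallest on the seat nearest the flange, then the second smallest, the second largest, and the largest on the seat farthest from the flange ((horizontal distance between socket_s and seat_a below 0.012 m or horizontal distance between socket_s and seat_b below 0.012 m or horizontal distance between socket_s and seat_c below 0.012 m or horizontal distance between socket_s and seat_d below 0.012 m) and horizontal distance between socket_s and flange between 0.04 and 0.1 m and height (world z) of socket_s between 0.006 and 0.014 m and angle between each of socket_s, socket_m, socket_l, socket_xl's own z axis and vertical below 0.1 rad and linear speed of each of socket_s, socket_m, socket_l, socket_xl below 0.02 m/s and angular speed of each of socket_s, socket_m, socket_l, socket_xl below 0.2 rad/s and (horizontal distance between socket_m and seat_a below 0.012 m or horizontal distance between socket_m and seat_b below 0.012 m or horizontal distance between socket_m and seat_c below 0.012 m or horizontal distance between socket_m and seat_d below 0.012 m) and horizontal distance between socket_m and flange between 0.13 and 0.19 m and height (world z) of socket_m between 0.006 and 0.014 m and (horizontal distance between socket_l and seat_a below 0.012 m or horizontal distance between socket_l and seat_b below 0.012 m or horizontal distance between socket_l and seat_c below 0.012 m or horizontal distance between socket_l and seat_d below 0.012 m) and horizontal distance between socket_l and flange between 0.22 and 0.28 m and height (world z) of socket_l between 0.006 and 0.014 m and (horizontal distance between socket_xl and seat_a below 0.012 m or horizontal distance between socket_xl and seat_b below 0.012 m or horizontal distance between socket_xl and seat_c below 0.012 m or horizontal distance between socket_xl and seat_d below 0.012 m) and horizontal distance between socket_xl and flange between 0.31 and 0.37 m and height (world z) of socket_xl between 0.006 and 0.014 m); the robot touches nothing.
It fails at once if a socket is tipped over (more than 0.7 rad) (angle between any of socket_s, socket_m, socket_l, socket_xl's own z axis and vertical above 0.7 rad).
It also fails if it takes over 96 s, if anything falls off the work surface, if the arm or the gripper's body presses on something with over 40 N, if the wrist force passes 120 N, or if a joint passes its speed limit or range.

## Working session

There is one attempt and no reset: what is moved stays moved. The work goes in short steps, Python scripts to look and compute and a tool call to move; the robot and the scene stay as the last step left them, time stands still between calls to the robot, and variables do not carry over. Pictures are saved under pics/ and viewed, at most 14 in all, crops included, and the job is handed in when it is done.

Besides the shell and the picture viewer there is one more tool, called after ">>>" as name([rows], argument=value, ...), one row to a line, values as JSON. servo_tool: Moves the arm, as the interface text tells. Its arguments: {"type":"object","properties":{"targets":{"type":"array","items":{"type":"array","items":{"type":"number"}}}},"required":["targets"]}

```bash
mkdir -p pics
cat > h.py <<'E'
import numpy as np, cv2
from station import r
def snap(n,f):
    d=r.capture(n); cv2.imwrite(f'pics/{f}.png',cv2.cvtColor(d['pixels'],cv2.COLOR_RGB2BGR)); np.save(f'pics/{f}.npy',d,allow_pickle=True); return d
def load(f): return np.load(f'pics/{f}.npy',allow_pickle=True).item()
def ray(d,u,v,fish=False):
    x=(u-d['cx'])/d['fx'];y=(v-d['cy'])/d['fy']
    if fish:
        t=np.hypot(x,y);s=np.sin(t)/t if t>1e-9 else 1;c=np.array([x*s,y*s,np.cos(t)])
    else: c=np.array([x,y,1.])
    T=np.array(d['world_from_camera']);c=T[:3,:3]@c;return T[:3,3],c/np.linalg.norm(c)
def onz(d,u,v,z,fish=False):
    o,c=ray(d,u,v,fish);return o+c*(z-o[2])/c[2]
def tri(a,b):
    (o1,c1),(o2,c2)=a,b
    s=np.linalg.lstsq(np.c_[c1,-c2],o2-o1,rcond=None)[0];p=o1+s[0]*c1;q=o2+s[1]*c2
    return (p+q)/2,np.linalg.norm(p-q)
E
python3 - <<'E'
from h import *
a=[]
for n in('top','side','wrist'):
    d=snap(n,n+'0');T=np.array(d['world_from_camera']);print(n,d['fx'],d['cx'],d['cy'],T.round(3).tolist())
    a.append(cv2.imread(f'pics/{n}0.png'))
s=r.sense();print(s['time_s'],s['tcp_pos'],s['ee_rot'],s['gripper_width'])
E
```

```text
top 362.78050599209683 259.08430323096945 190.11672120874147 [[0.007, -1.0, 0.023, 0.502], [-0.998, -0.006, 0.055, -0.023], [-0.055, -0.024, -0.998, 0.719], [0.0, 0.0, 0.0, 1.0]]
side 369.1004043912973 253.6310715646895 187.27165569580094 [[0.981, -0.081, 0.175, 0.398], [-0.192, -0.498, 0.846, -0.671], [0.019, -0.863, -0.504, 0.439], [0.0, 0.0, 0.0, 1.0]]
wrist 297.3186396354542 256.92466666811595 194.05999788656663 [[-0.339, -0.9, -0.274, 0.288], [-0.941, 0.325, 0.097, 0.56], [0.002, 0.291, -0.957, 0.383], [0.0, 0.0, 0.0, 1.0]]
0.15 [0.21169496 0.58760243 0.23870709] [[ 9.40748983e-01 -3.39103401e-01 -4.84393113e-04]
 [-3.39103735e-01 -9.40747598e-01 -1.61655529e-03]
 [ 9.24877403e-05  1.68503226e-03 -9.99998576e-01]] 0.9950027812525997
```

View pics/top0.png

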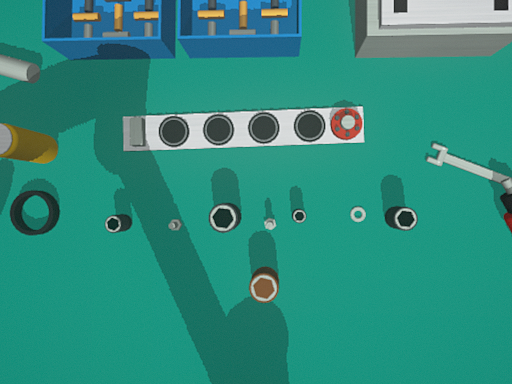

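View pics/side0.png

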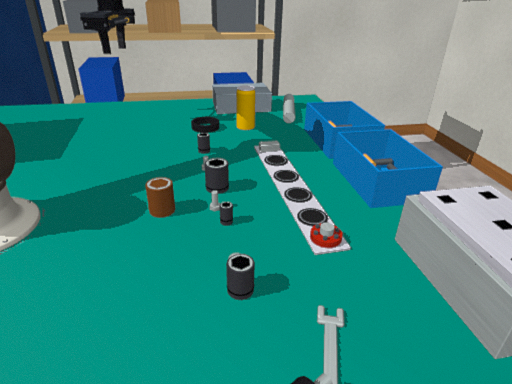

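View pics/wrist0.png

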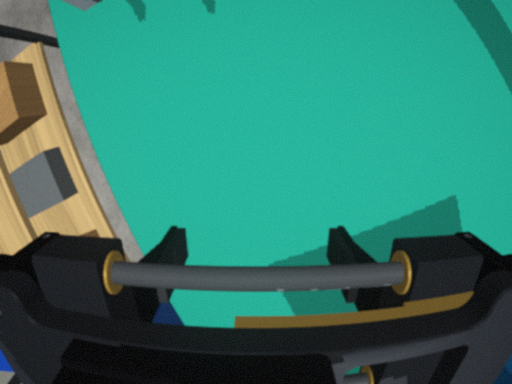

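The top view shows the stop at (134,131), seats at (174,131), (218,129), (263,127) and (310,125), and the flange at (347,123). The sockets are at (113,224), (224,218), (299,216) and (405,219), with the brown decoy at (264,287). The side view shows the sockets at (204,140), (217,172), (226,212) and (240,275). The wrist camera sees only bare bench.

Run:
```python
from h import *
t=load('top0');s=load('side0')
def z(d,b,k): 
    x0,y0,x1,y1=b;return cv2.resize(cv2.cvtColor(d['pixels'][y0:y1,x0:x1],cv2.COLOR_RGB2BGR),None,fx=k,fy=k,interpolation=cv2.INTER_NEAREST)
A=np.hstack([z(t,(u-20,v-20,u+20,v+20),5) for u,v in((113,224),(224,218),(299,216),(405,219))])
B=np.hstack([z(s,(u-20,v-20,u+20,v+20),5) for u,v in((204,140),(217,172),(226,212),(240,270))])
C=z(t,(115,96,375,156),3);C=cv2.resize(C,(800,180),interpolation=cv2.INTER_NEAREST)
cv2.imwrite('pics/c.png',np.vstack([A,B,C]))
```

```text
(no output)
```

View pics/c.png

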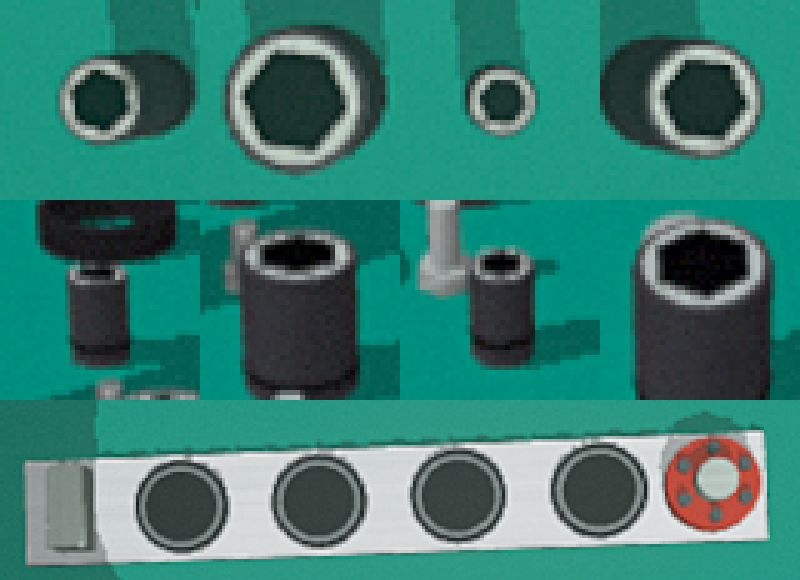

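The crop shows bright rims in both views, left to right m, xl, s, l in the top view. The seats are dark discs on white, with the flange at the right end. I'll triangulate the rim and disc centres next.

```bash
cat > m.py <<'E'
from h import *
def comp(m,u,v,R):
    n,l,st,c=cv2.connectedComponentsWithStats(m.astype(np.uint8),connectivity=8)
    y,x=np.mgrid[:m.shape[0],:m.shape[1]];w=(abs(x-u)<R)&(abs(y-v)<R)&(l>0)
    k=np.bincount(l[w]).argmax();p=np.argwhere(l==k)[:,::-1].astype(np.float32)
    return cv2.fitEllipse(cv2.convexHull(p)),len(p)
def rim(d,u,v,R=7,th=100):
    a=d['pixels'].astype(int);return comp((a.min(2)>th)&(a.max(2)-a.min(2)<40),u,v,R)
def seat(d,u,v,th=100):
    a=d['pixels'].astype(int);g=a.max(2)
    m=np.zeros(g.shape,np.uint8);m[:]=(g<th+20)
    return comp(cv2.morphologyEx(m,cv2.MORPH_CLOSE,np.ones((3,3))),u,v,6)
E
python3 - <<'E'
from m import *
t=load('top0');s=load('side0')
for n,a,b in(('m',(113,224),(204,134)),('xl',(224,218),(217,164)),('s',(299,216),(226,206)),('l',(405,219),(240,262))):
    e,k=rim(t,*a,R=12);f,k2=rim(s,*b,R=8)
    p,g=tri(ray(t,*e[0]),ray(s,*f[0]));h=dict(s=.042,m=.05,l=.058,xl=.066)[n]
    print(n,'tri',p.round(4),'gap',round(g,4),'topz',onz(t,*e[0],h).round(4)[:2],onz(s,*f[0],h).round(4)[:2],'d',round(np.mean(e[1])/t['fx']*(.719-h)*1e3,1),np.round(e[1],1),np.round(f[1],1))
for a,b in(((174,131),(276,160)),((218,129),(286,176)),((263,127),(298,195)),((310,125),(312,217))):
    e,k=seat(t,*a);f,k2=seat(s,*b);p,g=tri(ray(t,*e[0]),ray(s,*f[0]))
    print('seat',p.round(4),round(g,4),onz(t,*e[0],.009).round(4)[:2],onz(s,*f[0],.009).round(4)[:2],np.round(e,1)[0] if 0 else np.round(e[1],1),np.round(f[1],1))
hs=cv2.cvtColor(t['pixels'],cv2.COLOR_RGB2HSV);M=(hs[...,1]>120)&((hs[...,0]<8)|(hs[...,0]>172))
e,k=comp(M,347,123,16);print('flange',onz(t,*e[0],.02)[:2],e[1])
E
```

```text
m tri [0.4468 0.2943 0.0444] gap 0.0111 topz [0.4527 0.2908] [0.4408 0.2825] d 28.9 [15.3 16.1] [1.8 3.7]
xl tri [0.4642 0.0796 0.0672] gap 0.006 topz [0.4671 0.0794] [0.4614 0.0829] d 47.0 [25.9 26.4] [11.4 24. ]
s tri [ 0.4614 -0.0583  0.0491] gap 0.0189 topz [ 0.4705 -0.0597] [ 0.4531 -0.0455] d 23.6 [12.4 12.9] [18.9 21. ]
l tri [ 0.4674 -0.2478  0.0565] gap 0.0023 topz [ 0.4685 -0.2475] [ 0.466  -0.2493] d 39.4 [21.4 21.8] [17.8 25.1]
seat [0.6365 0.1629 0.0188] 0.016 [0.6465 0.1643] [0.6334 0.1816] [38.8 58.7] [10.3 23.5]
seat [0.6413 0.0965 0.007 ] 0.0065 [0.6441 0.0956] [0.6367 0.0927] [30.3 38.5] [11.8 26.1]
seat [0.6454 0.0036 0.0086] 0.0073 [0.6489 0.0028] [0.6412 0.0027] [30.8 42.8] [14.1 29.8]
seat [ 0.6503 -0.0854 -0.0007] 0.0082 [ 0.6523 -0.0856] [ 0.6404 -0.0986] [31.3 42. ] [25.8 32.2]
flange [ 0.64706636 -0.14956626] (30.088991165161133, 31.20254898071289)
```

Run:
```python
from m import *
t=load('top0');s=load('side0')
a=s['pixels'].astype(int)
for th in(80,100,120):
  for n,b,w in(('m',(204,135),(197,131,213,139)),('xl',(217,164),(203,155,235,180)),('s',(226,206),(217,200,236,214)),('l',(240,262),(225,252,256,274))):
    x0,y0,x1,y1=w;mk=np.zeros(a.shape[:2],bool);mk[y0:y1,x0:x1]=((a.min(2)>th)&(a.max(2)-a.min(2)<45))[y0:y1,x0:x1]
    f,k=comp(mk,*b,14);h=dict(s=.042,m=.05,l=.058,xl=.066)[n]
    e,_=rim(t,*dict(m=(113,224),xl=(224,218),s=(299,216),l=(405,219))[n],R=12)
    p,g=tri(ray(t,*e[0]),ray(s,*f[0]));print(th,n,np.round(f[0],1),np.round(f[1],1),k,p.round(4),round(g,4),onz(s,*f[0],h).round(4)[:2],onz(t,*e[0],h).round(4)[:2])
P=[]
for th in (75,85):
  for u,b in(((174,131),(276,160)),((218,129),(286,176)),((263,127),(298,195)),((310,125),(312,217))):
    e,_=comp(t['pixels'].max(2)<th,*u,6);f,_=comp(s['pixels'].max(2)<th,*b,5)
    p,g=tri(ray(t,*e[0]),ray(s,*f[0]))
    print(th,'seat',p.round(4),round(g,4),onz(t,*e[0],.009).round(4)[:2],onz(s,*f[0],.009).round(4)[:2],np.round(e[1],1),np.round(f[1],1))
```

```text
80 m [203. 137.] [ 2.7 11.9] 11 [0.4515 0.2963 0.0383] 0.0008 [0.4495 0.2683] [0.4527 0.2908]
80 xl [209.7 162.6] [13.4 33. ] 130 [0.4592 0.0807 0.0639] 0.0158 [0.4511 0.0784] [0.4671 0.0794]
80 s [214.9 204.5] [ 9.1 34.5] 54 [ 0.4591 -0.0586  0.0403] 0.0228 [ 0.4476 -0.0593] [ 0.4705 -0.0597]
80 l [239.6 261.8] [18.6 25.5] 200 [ 0.4675 -0.2478  0.0566] 0.002 [ 0.4662 -0.2493] [ 0.4685 -0.2475]
100 m [199.4 135.2] [1.8 3.7] 7 [0.4468 0.2943 0.0444] 0.0111 [0.4408 0.2825] [0.4527 0.2908]
100 xl [214.1 161.4] [11.4 24. ] 95 [0.4642 0.0796 0.0672] 0.006 [0.4614 0.0829] [0.4671 0.0794]
100 s [221.2 208.5] [ 8.1 12.7] 26 [ 0.4649 -0.0597  0.031 ] 0.0102 [ 0.4583 -0.0752] [ 0.4705 -0.0597]
100 l [239.5 261.8] [17.9 25.2] 168 [ 0.4673 -0.2478  0.0566] 0.0023 [ 0.4659 -0.2492] [ 0.4685 -0.2475]Traceback (most recent call last):
  File "<stdin>", line 7, in <module>
  File "m.py", line 6, in comp
    return cv2.fitEllipse(cv2.convexHull(p)),len(p)
           ~~~~~~~~~~~~~~^^^^^^^^^^^^^^^^^^^
cv2.error: OpenCV(4.12.0) /io/opencv/modules/imgproc/src/shapedescr.cpp:361: error: (-201:Incorrect size of input array) There should be at least 5 points to fit the ellipse in function 'fitEllipseNoDirect'
```

Run:
```python
from m import *
t=load('top0');s=load('side0')
for n,b in(('m',(203.3,134.1)),('xl',(216.4,162.7)),('s',(226,204.2)),('l',(239.5,261.8))):
    e,_=rim(t,*dict(m=(113,224),xl=(224,218),s=(299,216),l=(405,219))[n],R=12)
    p,g=tri(ray(t,*e[0]),ray(s,*b));print(n,p.round(4),round(g,4))
for u,b in(((174,131),(276,160)),((218,129),(286,176)),((263,127),(298,195)),((310,125),(312,217))):
    e,_=comp(t['pixels'].max(2)<75,*u,6);f,_=comp(s['pixels'].max(2)<75,*b,5)
    p,g=tri(ray(t,*e[0]),ray(s,*f[0]))
    print('seat',p.round(4),round(g,4),onz(t,*e[0],.009).round(4)[:2],onz(s,*f[0],.009).round(4)[:2],np.round(e[1],1),np.round(f[1],1))
```

```text
m [0.4523 0.2914 0.0489] 0.0006
xl [0.4666 0.0798 0.0638] 0.0008
s [ 0.47   -0.0597  0.0407] 0.0009
l [ 0.4674 -0.2478  0.0566] 0.0022
seat [0.6373 0.1905 0.0037] 0.0016 [0.6355 0.1891] [0.6352 0.1801] [22.2 22.6] [ 9.8 19.3]
seat [0.6396 0.1003 0.0036] 0.0008 [0.639  0.0993] [0.6362 0.0907] [22.6 22.7] [10.9 23.4]
seat [0.6425 0.0098 0.004 ] 0.0011 [0.6421 0.0094] [0.6392 0.002 ] [22.4 23.1] [13.2 26.4]
seat [ 0.6453 -0.0808  0.0079] 0.0007 [ 0.6454 -0.0808] [ 0.6443 -0.0823] [22.8 23.2] [13.3 22.1]
```

Both views agree on heights to within about 5 mm (sockets 41–64 mm, seats 4–8 mm) and on the 90 mm seat spacing. I'll start with m.

>>> servo_tool([
  [0.8,-0.98,-0.3,0.08,60],
  [1.6,-1.96,-0.6,0.16,60],
  [2.4,-2.94,-0.9,0.24,60],
  [3.2,-3.92,-1.2,0.3,60],
  [4,-4.9,-1.5,0.346,60],
])

```text
time_s: 0.57
tcp_pos: [0.3324, 0.4393, 0.194]
ee_rot: [[1.0, 0.004, -0.0], [0.004, -1.0, -0.0], [-0.0, 0.0, -1.0]]
wrist_force: [0.7, 0.2, -0.5]
gripper_width: 0.735
gripper_force: 0.0
```

>>> servo_tool([
  [0.8,-1,-0.3,0,60],
  [1.6,-2,-0.6,0,60],
  [2.4,-3,-0.9,0,60],
  [3.2,-4,-1.2,0,60],
  [4,-5,-1.5,0,60],
])

```text
time_s: 0.98
tcp_pos: [0.4525, 0.2893, 0.1491]
ee_rot: [[1.0, 0.001, -0.0], [0.001, -1.0, -0.0], [-0.0, 0.0, -1.0]]
wrist_force: [0.3, 0.1, 0.6]
gripper_width: 0.692
gripper_force: 0.0
```

Run:
```python
from h import *
d=snap('wrist','w1');print(np.array(d['world_from_camera']).round(3).tolist())
s=r.sense();print(s['time_s'],s['tcp_pos'],s['ee_rot'][:,1],s['gripper_width'],s['wrist_force'])
T=np.array(d['world_from_camera']);p=T[:3,:3].T@(np.array([.4523,.2912,.05])-T[:3,3]);th=np.arctan2(np.hypot(*p[:2]),p[2]);print(d['cx']+d['fx']*th*p[0]/np.hypot(*p[:2]),d['cy']+d['fy']*th*p[1]/np.hypot(*p[:2]))
```

```text
[[0.001, -0.957, -0.291, 0.533], [-1.0, -0.001, -0.001, 0.289], [0.0, 0.291, -0.957, 0.293], [0.0, 0.0, 0.0, 1.0]]
1.0333 [0.45406756 0.28409898 0.14691724] [-0.00560135 -0.9999742   0.00449738] 0.6935578285293408 [ 1.51983371 -2.34199387 -1.24037672]
253.96991476094118 201.6428764626454
```

View pics/w1.png

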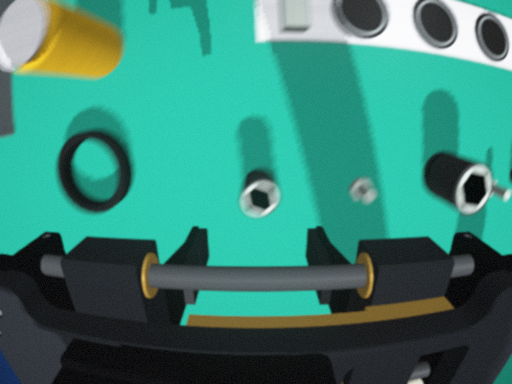

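The wrist view shows m's rim at about (260,198), close to the predicted (254,202). The arm may still be settling, so I'll measure it again along with the other objects in view.

```bash
cat >> m.py <<'E'
def wrim(d,u,v,z,R=14,th=110):
    e,k=rim(d,u,v,R,th);return onz(d,*e[0],z,True),e,k
E
python3 - <<'E'
from m import *
for i in range(2):
    d=snap('wrist',f'w2{i}');s=r.sense()
    for n,u,h in(('m',(260,198),.05),('xl',(475,188),.066)):
        p,e,k=wrim(d,*u,h);print(n,p.round(4),np.round(e[0],1),np.round(e[1],1),np.array(d['world_from_camera'])[:3,3].round(4),s['tcp_pos'].round(4))
E
```

```text
m [0.4523 0.2896 0.05  ] [249.2 203.8] [33.7 36. ] [0.5352 0.2838 0.2907] [0.453  0.2862 0.1475]
xl [0.4666 0.0779 0.066 ] [469.9 192. ] [37.9 49.9] [0.5352 0.2838 0.2907] [0.453  0.2862 0.1475]
m [0.4525 0.2899 0.05  ] [251.5 202.2] [34.  35.9] [0.534  0.2857 0.2913] [0.4526 0.2883 0.1484]
xl [0.467  0.0778 0.066 ] [471.6 190.2] [37.8 49.3] [0.534  0.2857 0.2913] [0.4526 0.2883 0.1484]
```

Wrist and top views agree to about 1.5 mm. Next: descend, grip, lift.

>>> servo_tool([
  [0,-0.03,-0.9,0,60],
  [0,-0.03,-1.9,0,60],
  [0,-0.03,-2.9,0,60],
  [0,-0.03,-3.6,0,60],
  [0,-0.03,-4,0,60],
])

```text
time_s: 1.55
tcp_pos: [0.4502, 0.29, 0.0271]
ee_rot: [[1.0, 0.001, -0.003], [0.001, -1.0, -0.003], [-0.003, 0.003, -1.0]]
wrist_force: [0.5, 0.3, -0.5]
gripper_width: 0.691
gripper_force: 0.0
```

>>> servo_tool([
  [0,0,0,0,60],
  [0,0,0,0,20],
  [0,0,0,0,20],
  [0,0,0,0,20],
  [0,0,0,0,20],
])

```text
time_s: 1.97
tcp_pos: [0.4523, 0.2909, 0.0308]
ee_rot: [[1.0, 0.001, 0.002], [0.001, -1.0, 0.002], [0.002, -0.002, -1.0]]
wrist_force: [0.4, 0.3, -0.7]
gripper_width: 0.472
gripper_force: 0.0
```

>>> servo_tool([
  [0,0,0,0,20],
  [0,0,0,0,20],
  [0,0,0,0,20],
  [0,0,0,0,20],
  [0,0,0,0,20],
])

```text
time_s: 2.38
tcp_pos: [0.4521, 0.2904, 0.0305]
ee_rot: [[1.0, 0.001, 0.001], [0.001, -1.0, 0.001], [0.001, -0.001, -1.0]]
wrist_force: [-1.8, -1.0, 7.0]
gripper_width: 0.385
gripper_force: 30.0
```

>>> servo_tool([
  [0,0,0.3,0,20],
  [0,0,0.9,0,20],
  [0,0,1.6,0,20],
  [0,0,2.4,0,20],
  [0,0,3,0,20],
])

```text
time_s: 2.8
tcp_pos: [0.4519, 0.29, 0.1212]
ee_rot: [[1.0, 0.0, 0.001], [0.0, -1.0, 0.001], [0.001, -0.001, -1.0]]
wrist_force: [0.1, 0.4, -1.5]
gripper_width: 0.381
gripper_force: 30.0
```

>>> servo_tool([
  [0.4,-0.6,0,0,20],
  [1,-1.5,0,0,20],
  [1.6,-2.4,0,0,20],
  [2.2,-3.3,0,0,20],
  [2.7,-4,0,0,20],
])

```text
time_s: 3.22
tcp_pos: [0.5331, 0.1681, 0.1195]
ee_rot: [[1.0, -0.001, -0.001], [-0.001, -1.0, -0.0], [-0.001, 0.0, -1.0]]
wrist_force: [0.4, 0.2, -1.3]
gripper_width: 0.379
gripper_force: 30.0
```

Run:
```python
from m import *
for i in range(2):
    d=snap('wrist',f'w3{i}');s=r.sense();print(s['tcp_pos'].round(4),s['gripper_width'])
a=d['pixels'].max(2)<75
n,l,st,c=cv2.connectedComponentsWithStats(a.astype(np.uint8))
for k in range(1,n):
    x,y,w,h,A=st[k]
    if 300<A<6000 and c[k][1]<250:print(c[k].round(1),w,h,A,onz(d,*c[k],.009,True).round(4))
```

```text
[0.535  0.1655 0.1195] 0.38139267435819
[0.5339 0.1671 0.1193] 0.3816759471101577
[229.1  83.7] 70 68 603 [0.6353 0.1879 0.009 ]
[328.9  81.7] 66 67 380 [0.6384 0.1029 0.009 ]
[333.4  82.7] 50 52 2056 [0.6377 0.0988 0.009 ]
[229.   84.6] 55 54 2344 [0.6345 0.1879 0.009 ]
[422.6  88.2] 40 48 1469 [0.641  0.0095 0.009 ]
[488.5  97. ] 28 43 930 [ 0.6442 -0.08    0.009 ]
```

View pics/w31.png

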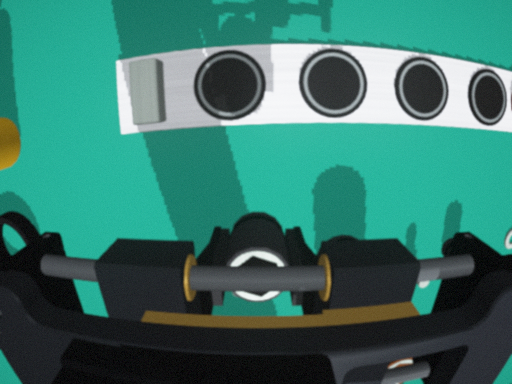

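The picture shows the seats at (229,85), (333,83), (423,88) and (489,97), and socket m held upright. Wrist and top seat positions agree to within 2 mm.

>>> servo_tool([
  [0.6,-0.9,0,0,20],
  [1.4,-2.1,0,0,20],
  [2.2,-3.3,0,0,20],
  [3.0,-4.5,0,0,20],
  [3.62,-5.35,0,0,20],
])

```text
time_s: 3.73
tcp_pos: [0.6418, 0.0079, 0.1194]
ee_rot: [[1.0, -0.0, -0.001], [-0.0, -1.0, 0.0], [-0.001, -0.0, -1.0]]
wrist_force: [0.9, 1.1, -1.9]
gripper_width: 0.382
gripper_force: 30.0
```

>>> servo_tool([
  [0,0,-0.3,0,20],
  [0,0,-1,0,20],
  [0,0,-1.7,0,20],
  [0,0,-2.2,0,20],
  [0,0,-2.4,0,20],
])

```text
time_s: 4.15
tcp_pos: [0.639, 0.0097, 0.0444]
ee_rot: [[1.0, -0.001, -0.006], [-0.001, -1.0, -0.001], [-0.006, 0.001, -1.0]]
wrist_force: [-0.1, -0.1, -1.8]
gripper_width: 0.377
gripper_force: 30.0
```

>>> servo_tool([
  [0,0,-0.05,0,20],
  [0,0,-0.15,0,20],
  [0,0,-0.25,0,20],
  [0,0,-0.28,0,20],
  [0,0,-0.28,0,20],
])

```text
time_s: 4.57
tcp_pos: [0.6417, 0.0098, 0.0397]
ee_rot: [[1.0, 0.0, 0.001], [0.0, -1.0, 0.0], [0.001, -0.0, -1.0]]
wrist_force: [-0.3, -0.4, -1.5]
gripper_width: 0.379
gripper_force: 30.0
```

>>> servo_tool([
  [0,0,-0.03,0,20],
  [0,0,-0.03,0,36],
  [0,0,-0.03,0,60],
  [0,0,-0.03,0,60],
  [0,0,-0.03,0,60],
])

```text
time_s: 4.98
tcp_pos: [0.6416, 0.0096, 0.0385]
ee_rot: [[1.0, 0.0, 0.001], [0.0, -1.0, 0.0], [0.001, -0.0, -1.0]]
wrist_force: [-0.5, 0.3, -0.3]
gripper_width: 0.555
gripper_force: 0.0
```

>>> servo_tool([
  [0,0,0,0,60],
  [0,0,0.2,0,60],
  [0,0,0.8,0,60],
  [0,0,1.8,0,60],
  [0,0,2.8,0,60],
])

```text
time_s: 5.4
tcp_pos: [0.6407, 0.0093, 0.1225]
ee_rot: [[1.0, 0.0, -0.003], [0.0, -1.0, -0.001], [-0.003, 0.001, -1.0]]
wrist_force: [0.4, 0.1, 0.7]
gripper_width: 0.689
gripper_force: 0.0
```

>>> servo_tool([
  [-0.8,0.3,0,0,82],
  [-2,0.8,0,0,82],
  [-3.2,1.3,0,0,82],
  [-4.4,1.8,0,0,82],
  [-5.4,2.2,0,0,82],
])

```text
time_s: 5.82
tcp_pos: [0.4771, 0.0758, 0.1226]
ee_rot: [[1.0, -0.0, -0.0], [-0.0, -1.0, 0.0], [-0.0, -0.0, -1.0]]
wrist_force: [-0.7, 0.6, -0.5]
gripper_width: 0.922
gripper_force: 0.0
```

>>> servo_tool([
  [-0.43,0.1,0,0,82],
  [-0.43,0.1,0,0,82],
  [-0.43,0.1,0,0,82],
  [-0.43,0.1,0,0,82],
  [-0.43,0.1,0,0,82],
])

```text
time_s: 6.23
tcp_pos: [0.4678, 0.0786, 0.1224]
ee_rot: [[1.0, -0.001, 0.001], [-0.001, -1.0, 0.0], [0.001, -0.0, -1.0]]
wrist_force: [0.4, -0.1, -0.5]
gripper_width: 0.942
gripper_force: 0.0
```

Run:
```python
from m import *
d=snap('wrist','w4');s=r.sense();print(s['tcp_pos'].round(4),s['gripper_width'])
T=np.array(d['world_from_camera'])
for n,h,P in(('xl',.066,(.4668,.0785)),('m',.059,(.6415,.0095)),('s',.042,(.47,-.06)),('l',.058,(.468,-.248))):
    p=T[:3,:3].T@(np.array([*P,h])-T[:3,3]);q=np.hypot(*p[:2]);th=np.arctan2(q,p[2]);u=d['cx']+d['fx']*th*p[0]/q,d['cy']+d['fy']*th*p[1]/q
    try: P,e,k=wrim(d,*u,h);print(n,np.round(u),P.round(4),np.round(e[0]),np.round(e[1],1),k)
    except Exception as x: print(n,u,str(x)[:60])
```

```text
[0.4676 0.0785 0.1222] 0.9418097382730644
xl (np.float64(256.21713552743165), np.float64(221.21275803745218)) attempt to get argmax of an empty sequence
m [352. -13.] [0.5909 0.0684 0.059 ] [271.  46.] [169.6 461.9] 12880
s [413. 205.] [ 0.4704 -0.0598  0.042 ] [413. 205.] [20.8 26.6] 243
l (np.float64(545.4568834438318), np.float64(208.39075013320178)) attempt to get argmax of an empty sequence
```

View pics/w4.png

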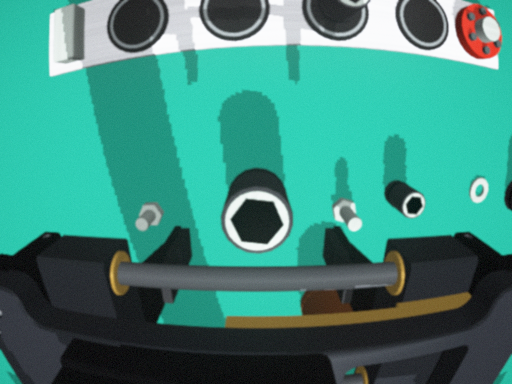

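The xl rim is at (256,220), centred between the fingers, and the stray bolts at (150,215) and (346,213) are clear. s measures (0.470,-0.060), which confirms the earlier reading.

>>> servo_tool([
  [0,0,-0.5,0,82],
  [0,0,-1.3,0,82],
  [0,0,-2.1,0,82],
  [0,0,-2.7,0,82],
  [0,0,-2.92,0,82],
])

```text
time_s: 6.7
tcp_pos: [0.4656, 0.0775, 0.0319]
ee_rot: [[1.0, -0.001, -0.005], [-0.001, -1.0, -0.002], [-0.005, 0.002, -1.0]]
wrist_force: [-0.6, -0.7, 0.0]
gripper_width: 0.939
gripper_force: 0.0
```

>>> servo_tool([
  [0,0,0,0,82],
  [0,0,0,0,40],
  [0,0,0,0,40],
  [0,0,0,0,40],
  [0,0,0,0,40],
])

```text
time_s: 7.12
tcp_pos: [0.4672, 0.0789, 0.0357]
ee_rot: [[1.0, 0.0, 0.002], [0.0, -1.0, 0.001], [0.002, -0.001, -1.0]]
wrist_force: [0.1, 0.4, 0.2]
gripper_width: 0.726
gripper_force: 0.0
```

>>> servo_tool([
  [0,0,0,0,40],
  [0,0,0,0,40],
  [0,0,0,0,40],
  [0,0,0,0,40],
  [0,0,0,0,40],
])

```text
time_s: 7.53
tcp_pos: [0.4668, 0.0788, 0.0353]
ee_rot: [[1.0, 0.0, 0.001], [0.0, -1.0, 0.0], [0.001, -0.0, -1.0]]
wrist_force: [-1.9, 0.5, 6.6]
gripper_width: 0.61
gripper_force: 30.0
```

>>> servo_tool([
  [0,0,0.3,0,40],
  [0,0,0.9,0,40],
  [0,0,1.6,0,40],
  [0,0,2.4,0,40],
  [0,0,3,0,40],
])

```text
time_s: 7.95
tcp_pos: [0.4653, 0.0782, 0.1252]
ee_rot: [[1.0, -0.0, -0.002], [-0.0, -1.0, -0.0], [-0.002, 0.0, -1.0]]
wrist_force: [0.4, 0.1, -6.3]
gripper_width: 0.614
gripper_force: 30.0
```

>>> servo_tool([
  [0.4,0.25,0,0,40],
  [1.1,0.7,0,0,40],
  [2,1.3,0,0,40],
  [2.9,1.9,0,0,40],
  [3.8,2.5,0,0,40],
])

```text
time_s: 8.37
tcp_pos: [0.5798, 0.1536, 0.1231]
ee_rot: [[1.0, -0.001, -0.004], [-0.001, -1.0, -0.001], [-0.004, 0.001, -1.0]]
wrist_force: [-0.0, 0.7, -6.8]
gripper_width: 0.612
gripper_force: 30.0
```

>>> servo_tool([
  [0.7,0.5,0,0,40],
  [1.2,0.8,0,0,40],
  [1.6,1.06,0,0,40],
  [1.81,1.16,0,0,40],
  [1.81,1.16,0,0,40],
])

```text
time_s: 8.78
tcp_pos: [0.6345, 0.1885, 0.1225]
ee_rot: [[1.0, -0.0, -0.003], [-0.0, -1.0, -0.001], [-0.003, 0.001, -1.0]]
wrist_force: [-0.5, -0.8, -7.1]
gripper_width: 0.608
gripper_force: 30.0
```

>>> servo_tool([
  [0,0,-0.3,0,40],
  [0,0,-1,0,40],
  [0,0,-1.7,0,40],
  [0,0,-2.2,0,40],
  [0,0,-2.4,0,40],
])

```text
time_s: 9.2
tcp_pos: [0.6311, 0.1864, 0.0488]
ee_rot: [[1.0, -0.001, -0.008], [-0.001, -1.0, -0.003], [-0.008, 0.003, -1.0]]
wrist_force: [-1.4, -0.5, -7.9]
gripper_width: 0.606
gripper_force: 30.0
```

>>> servo_tool([
  [0,0,-0.05,0,40],
  [0,0,-0.15,0,40],
  [0,0,-0.25,0,40],
  [0,0,-0.3,0,40],
  [0,0,-0.3,0,40],
])

```text
time_s: 9.62
tcp_pos: [0.6352, 0.1886, 0.0445]
ee_rot: [[1.0, 0.0, 0.001], [0.0, -1.0, 0.001], [0.001, -0.001, -1.0]]
wrist_force: [-0.4, 0.7, -6.1]
gripper_width: 0.612
gripper_force: 30.0
```

>>> servo_tool([
  [0,0,-0.05,0,40],
  [0,0,-0.05,0,40],
  [0,0,-0.05,0,66],
  [0,0,-0.05,0,66],
  [0,0,-0.05,0,66],
])

```text
time_s: 10.03
tcp_pos: [0.636, 0.1889, 0.0432]
ee_rot: [[1.0, 0.001, 0.003], [0.001, -1.0, 0.001], [0.003, -0.001, -1.0]]
wrist_force: [0.3, 0.2, -0.3]
gripper_width: 0.725
gripper_force: 0.0
```

>>> servo_tool([
  [0,0,0,0,66],
  [0,0,0.2,0,66],
  [0,0,0.8,0,66],
  [0,0,1.8,0,66],
  [0,0,2.8,0,66],
])

```text
time_s: 10.45
tcp_pos: [0.6344, 0.1881, 0.1264]
ee_rot: [[1.0, 0.0, -0.002], [0.0, -1.0, -0.001], [-0.002, 0.001, -1.0]]
wrist_force: [1.1, 0.7, 1.0]
gripper_width: 0.757
gripper_force: 0.0
```

>>> servo_tool([
  [-0.3,-0.8,0,0,72],
  [-0.8,-2,0,0,72],
  [-1.2,-3.2,0,0,72],
  [-1.7,-4.4,0,0,72],
  [-2.1,-5.6,0,0,72],
])

```text
time_s: 10.87
tcp_pos: [0.5709, 0.0191, 0.1268]
ee_rot: [[1.0, 0.001, 0.001], [0.001, -1.0, 0.0], [0.001, -0.0, -1.0]]
wrist_force: [1.2, -1.3, -0.4]
gripper_width: 0.823
gripper_force: 0.0
```

>>> servo_tool([
  [-0.45,-1.2,0,0,72],
  [-0.9,-2.4,0,0,72],
  [-1.35,-3.6,0,0,72],
  [-1.8,-4.8,0,0,72],
  [-2.25,-5.9,0,0,72],
])

```text
time_s: 11.28
tcp_pos: [0.5038, -0.1584, 0.1269]
ee_rot: [[1.0, 0.0, 0.001], [0.0, -1.0, -0.0], [0.001, 0.0, -1.0]]
wrist_force: [1.0, 0.0, -0.2]
gripper_width: 0.83
gripper_force: 0.0
```

>>> servo_tool([
  [-0.45,-1.1,0,0,72],
  [-0.9,-2.2,0,0,72],
  [-1.22,-3.03,0,0,72],
  [-1.22,-3.03,0,0,72],
  [-1.22,-3.03,0,0,72],
])

```text
time_s: 11.7
tcp_pos: [0.4673, -0.2489, 0.1266]
ee_rot: [[1.0, -0.003, 0.001], [-0.003, -1.0, -0.0], [0.001, 0.0, -1.0]]
wrist_force: [0.7, -0.0, 0.1]
gripper_width: 0.824
gripper_force: 0.0
```

```bash
cat > look.py <<'E'
import sys
from m import *
f,n,h,x,y=sys.argv[1],sys.argv[2],*map(float,sys.argv[3:6])
d=snap('wrist',f);s=r.sense();print(s['time_s'],s['tcp_pos'].round(4),s['gripper_width'])
T=np.array(d['world_from_camera'])
p=T[:3,:3].T@(np.array([x,y,h])-T[:3,3]);q=np.hypot(*p[:2]);th=np.arctan2(q,p[2]);u=d['cx']+d['fx']*th*p[0]/q,d['cy']+d['fy']*th*p[1]/q
P,e,k=wrim(d,*u,h,R=30,th=130);print(n,np.round(u),P.round(4),np.round(e[0]),np.round(e[1],1),k)
E
python3 look.py w5 l .058 .468 -.2477
```

```text
11.75 [ 0.4678 -0.248   0.1266] 0.8258394637602741
l [255. 213.] [ 0.4686 -0.2489  0.058 ] [256. 213.] [46.2 49.3] 804
```

View pics/w5.png

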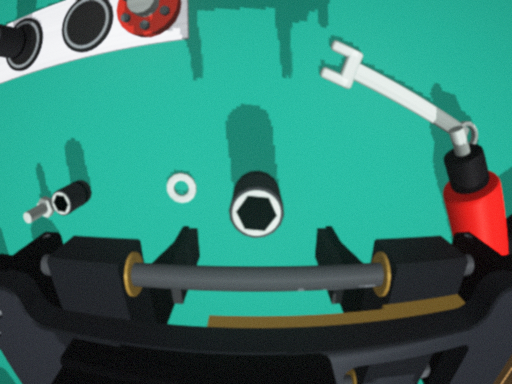

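The l rim is at (256,213), centred. The washer at (181,187) and the red handle are clear of the fingers.

>>> servo_tool([
  [0.02,-0.02,-0.5,0,72],
  [0.02,-0.02,-1.4,0,72],
  [0.02,-0.02,-2.3,0,72],
  [0.02,-0.02,-2.9,0,72],
  [0.02,-0.02,-3.15,0,72],
])

```text
time_s: 12.17
tcp_pos: [0.4674, -0.2467, 0.0293]
ee_rot: [[1.0, 0.002, -0.004], [0.002, -1.0, 0.001], [-0.004, -0.001, -1.0]]
wrist_force: [0.7, -0.6, -0.1]
gripper_width: 0.826
gripper_force: 0.0
```

>>> servo_tool([
  [0,0,0,0,72],
  [0,0,0,0,28],
  [0,0,0,0,28],
  [0,0,0,0,28],
  [0,0,0,0,28],
])

```text
time_s: 12.58
tcp_pos: [0.4692, -0.2482, 0.0329]
ee_rot: [[1.0, 0.0, 0.003], [0.0, -1.0, -0.001], [0.003, 0.001, -1.0]]
wrist_force: [-0.5, 0.2, -0.6]
gripper_width: 0.607
gripper_force: 0.0
```

>>> servo_tool([
  [0,0,0,0,28],
  [0,0,0,0,28],
  [0,0,0,0,28],
  [0,0,0,0,28],
  [0,0,0,0,28],
])

```text
time_s: 13.0
tcp_pos: [0.4687, -0.2483, 0.0323]
ee_rot: [[1.0, 0.0, 0.001], [0.0, -1.0, -0.0], [0.001, 0.0, -1.0]]
wrist_force: [-1.3, 1.3, 5.3]
gripper_width: 0.489
gripper_force: 30.0
```

>>> servo_tool([
  [0,0,0.3,0,28],
  [0,0,1,0,28],
  [0,0,1.9,0,28],
  [0,0,2.8,0,28],
  [0,0,3.5,0,28],
])

```text
time_s: 13.42
tcp_pos: [0.4678, -0.2479, 0.1379]
ee_rot: [[1.0, -0.0, -0.0], [-0.0, -1.0, 0.001], [-0.0, -0.001, -1.0]]
wrist_force: [-0.1, 0.3, -4.3]
gripper_width: 0.487
gripper_force: 30.0
```

>>> servo_tool([
  [0.2,0.4,0,0,28],
  [0.6,1.3,0,0,28],
  [1.1,2.3,0,0,28],
  [1.6,3.3,0,0,28],
  [2.1,4.3,0,0,28],
])

```text
time_s: 13.83
tcp_pos: [0.5304, -0.1177, 0.1359]
ee_rot: [[1.0, -0.001, -0.003], [-0.001, -1.0, 0.001], [-0.003, -0.001, -1.0]]
wrist_force: [1.1, -0.6, -3.7]
gripper_width: 0.483
gripper_force: 30.0
```

>>> servo_tool([
  [0.5,1,0,0,28],
  [1,2,0,0,28],
  [1.5,3,0,0,28],
  [2,4,0,0,28],
  [2.4,5,0,0,28],
])

```text
time_s: 14.25
tcp_pos: [0.6029, 0.0325, 0.1355]
ee_rot: [[1.0, -0.0, -0.003], [-0.0, -1.0, 0.0], [-0.003, -0.0, -1.0]]
wrist_force: [1.3, -0.3, -4.7]
gripper_width: 0.486
gripper_force: 30.0
```

>>> servo_tool([
  [0.5,1,0,0,28],
  [0.9,1.8,0,0,28],
  [1.14,2.29,0,0,28],
  [1.14,2.29,0,0,28],
  [1.14,2.29,0,0,28],
])

```text
time_s: 14.67
tcp_pos: [0.6365, 0.0999, 0.1353]
ee_rot: [[1.0, 0.001, -0.003], [0.001, -1.0, -0.001], [-0.003, 0.001, -1.0]]
wrist_force: [0.4, -1.2, -4.5]
gripper_width: 0.481
gripper_force: 30.0
```

>>> servo_tool([
  [0,0,-0.3,0,28],
  [0,0,-1.1,0,28],
  [0,0,-2,0,28],
  [0,0,-2.7,0,28],
  [0,0,-2.9,0,28],
])

```text
time_s: 15.08
tcp_pos: [0.6336, 0.097, 0.0449]
ee_rot: [[1.0, -0.003, -0.009], [-0.003, -1.0, -0.003], [-0.009, 0.003, -1.0]]
wrist_force: [-1.0, -1.7, -5.2]
gripper_width: 0.482
gripper_force: 30.0
```

>>> servo_tool([
  [0,0,-0.05,0,28],
  [0,0,-0.15,0,28],
  [0,0,-0.25,0,28],
  [0,0,-0.3,0,28],
  [0,0,-0.3,0,28],
])

```text
time_s: 15.5
tcp_pos: [0.638, 0.0997, 0.0415]
ee_rot: [[1.0, 0.0, 0.002], [0.0, -1.0, 0.001], [0.002, -0.001, -1.0]]
wrist_force: [0.3, -0.7, -4.0]
gripper_width: 0.488
gripper_force: 30.0
```

>>> servo_tool([
  [0,0,-0.05,0,28],
  [0,0,-0.05,0,28],
  [0,0,-0.05,0,58],
  [0,0,-0.05,0,58],
  [0,0,-0.05,0,58],
])

```text
time_s: 15.92
tcp_pos: [0.6383, 0.0999, 0.0398]
ee_rot: [[1.0, 0.0, 0.002], [0.0, -1.0, 0.001], [0.002, -0.001, -1.0]]
wrist_force: [0.5, 0.4, 0.3]
gripper_width: 0.614
gripper_force: 0.0
```

>>> servo_tool([
  [0,0,0,0,58],
  [0,0,0.2,0,58],
  [0,0,0.8,0,58],
  [0,0,1.8,0,58],
  [0,0,2.8,0,58],
])

```text
time_s: 16.33
tcp_pos: [0.637, 0.0993, 0.1233]
ee_rot: [[1.0, 0.0, -0.002], [0.0, -1.0, -0.001], [-0.002, 0.001, -1.0]]
wrist_force: [1.2, 0.5, 0.5]
gripper_width: 0.668
gripper_force: 0.0
```

>>> servo_tool([
  [-0.6,-0.6,0,0,46],
  [-1.5,-1.5,0,0,46],
  [-2.4,-2.3,0,0,46],
  [-3.3,-3.2,0,0,46],
  [-4.2,-4,0,0,46],
])

```text
time_s: 16.75
tcp_pos: [0.5103, -0.0215, 0.1236]
ee_rot: [[1.0, 0.001, 0.001], [0.001, -1.0, 0.0], [0.001, -0.0, -1.0]]
wrist_force: [0.2, -0.9, -0.0]
gripper_width: 0.534
gripper_force: 0.0
```

>>> servo_tool([
  [-0.7,-0.7,0,0,46],
  [-1.2,-1.1,0,0,46],
  [-1.39,-1.31,0,0,46],
  [-1.39,-1.31,0,0,46],
  [-1.39,-1.31,0,0,46],
])

```text
time_s: 17.17
tcp_pos: [0.471, -0.0595, 0.1238]
ee_rot: [[1.0, 0.0, 0.002], [0.0, -1.0, 0.0], [0.002, -0.0, -1.0]]
wrist_force: [-0.0, 0.1, 0.5]
gripper_width: 0.524
gripper_force: 0.0
```

```bash
python3 look.py w6 s .042 .4704 -.0598
```

```text
17.2167 [ 0.4714 -0.0592  0.1236] 0.5302654600201451
s [256. 209.] [ 0.4704 -0.0609  0.042 ] [258. 209.] [26.9 28.7] 307
```

View pics/w6.png

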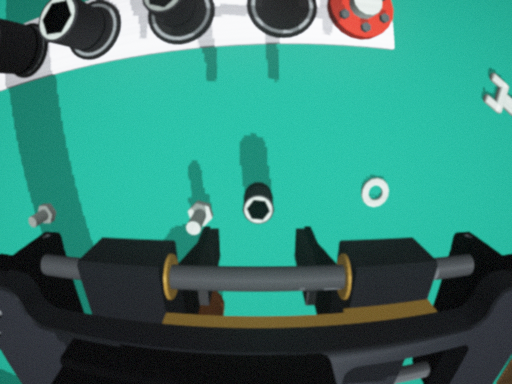

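The s rim is at (258,209). The bolt at (198,218) is close to the left finger, so I'll turn the tool −0.6 rad and use a smaller opening.

>>> servo_tool([
  [0,-0.01,0,-0.12,40],
  [0,-0.02,0,-0.24,40],
  [0,-0.03,0,-0.36,40],
  [0,-0.03,0,-0.48,40],
  [0,-0.03,0,-0.6,40],
])

```text
time_s: 17.63
tcp_pos: [0.4714, -0.0596, 0.123]
ee_rot: [[0.823, -0.568, 0.001], [-0.568, -0.823, -0.0], [0.001, -0.0, -1.0]]
wrist_force: [0.3, 1.0, 0.4]
gripper_width: 0.457
gripper_force: 0.0
```

>>> servo_tool([
  [0,0,-0.5,0,40],
  [0,0,-1.4,0,40],
  [0,0,-2.2,0,40],
  [0,0,-2.9,0,40],
  [0,0,-3.22,0,40],
])

```text
time_s: 18.05
tcp_pos: [0.4697, -0.0598, 0.0238]
ee_rot: [[0.826, -0.564, -0.004], [-0.564, -0.826, -0.001], [-0.003, 0.003, -1.0]]
wrist_force: [-0.3, -0.3, 0.5]
gripper_width: 0.461
gripper_force: 0.0
```

>>> servo_tool([
  [0,0,0,0,40],
  [0,0,0,0,12],
  [0,0,0,0,12],
  [0,0,0,0,12],
  [0,0,0,0,12],
])

```text
time_s: 18.47
tcp_pos: [0.4707, -0.0603, 0.0274]
ee_rot: [[0.826, -0.564, 0.002], [-0.564, -0.826, 0.001], [0.002, -0.002, -1.0]]
wrist_force: [1.3, 0.2, 0.2]
gripper_width: 0.294
gripper_force: 30.0
```

>>> servo_tool([
  [0,0,0,0,12],
  [0,0,0,0,12],
  [0,0,0,0,12],
  [0,0,0,0,12],
  [0,0,0,0,12],
])

```text
time_s: 18.88
tcp_pos: [0.4707, -0.0604, 0.0274]
ee_rot: [[0.826, -0.564, 0.002], [-0.564, -0.826, 0.0], [0.002, -0.002, -1.0]]
wrist_force: [0.3, 1.5, 6.2]
gripper_width: 0.29
gripper_force: 30.0
```

>>> servo_tool([
  [0,0,0.3,0,12],
  [0,0,0.9,0,12],
  [0,0,1.6,0,12],
  [0,0,2.4,0,12],
  [0,0,3,0,12],
])

```text
time_s: 19.3
tcp_pos: [0.4694, -0.0609, 0.1182]
ee_rot: [[0.825, -0.565, -0.0], [-0.565, -0.825, -0.0], [0.0, 0.0, -1.0]]
wrist_force: [-0.1, 0.4, -1.7]
gripper_width: 0.292
gripper_force: 30.0
```

>>> servo_tool([
  [0.4,-0.05,0,0,12],
  [1.3,-0.15,0,0,12],
  [2.3,-0.25,0,0,12],
  [3.3,-0.36,0,0,12],
  [4.3,-0.48,0,0,12],
])

```text
time_s: 19.72
tcp_pos: [0.5991, -0.0754, 0.1166]
ee_rot: [[0.825, -0.565, -0.002], [-0.565, -0.825, 0.0], [-0.001, 0.001, -1.0]]
wrist_force: [0.8, 0.4, -1.2]
gripper_width: 0.288
gripper_force: 30.0
```

>>> servo_tool([
  [0.8,-0.1,0,0,12],
  [1.3,-0.15,0,0,12],
  [1.49,-0.18,0,0,12],
  [1.49,-0.18,0,0,12],
  [1.49,-0.18,0,0,12],
])

```text
time_s: 20.13
tcp_pos: [0.6421, -0.0805, 0.116]
ee_rot: [[0.825, -0.565, -0.003], [-0.565, -0.825, 0.0], [-0.002, 0.001, -1.0]]
wrist_force: [-0.4, 0.5, -1.3]
gripper_width: 0.291
gripper_force: 30.0
```

>>> servo_tool([
  [0,0,-0.3,0,12],
  [0,0,-1,0,12],
  [0,0,-1.7,0,12],
  [0,0,-2.2,0,12],
  [0,0,-2.4,0,12],
])

```text
time_s: 20.55
tcp_pos: [0.6403, -0.0803, 0.0417]
ee_rot: [[0.825, -0.565, -0.006], [-0.565, -0.825, 0.0], [-0.005, 0.003, -1.0]]
wrist_force: [-0.6, 0.8, -0.8]
gripper_width: 0.292
gripper_force: 30.0
```

>>> servo_tool([
  [0,0,-0.05,0,12],
  [0,0,-0.15,0,12],
  [0,0,-0.25,0,12],
  [0,0,-0.3,0,12],
  [0,0,-0.3,0,12],
])

```text
time_s: 20.97
tcp_pos: [0.644, -0.0803, 0.0365]
ee_rot: [[0.826, -0.564, 0.002], [-0.564, -0.826, 0.0], [0.001, -0.001, -1.0]]
wrist_force: [0.2, 0.3, 0.1]
gripper_width: 0.288
gripper_force: 30.0
```

>>> servo_tool([
  [0,0,-0.02,0,12],
  [0,0,-0.02,0,38],
  [0,0,-0.02,0,38],
  [0,0,-0.02,0,38],
  [0,0,-0.02,0,38],
])

```text
time_s: 21.38
tcp_pos: [0.6436, -0.0804, 0.0349]
ee_rot: [[0.825, -0.565, 0.0], [-0.565, -0.825, 0.0], [0.0, -0.0, -1.0]]
wrist_force: [0.0, -0.0, 0.7]
gripper_width: 0.419
gripper_force: 0.0
```

>>> servo_tool([
  [0,0,0,0,38],
  [0,0,0.2,0,38],
  [0,0,0.9,0,38],
  [0,0,1.9,0,38],
  [0,0,2.9,0,38],
])

```text
time_s: 21.8
tcp_pos: [0.6429, -0.0805, 0.1224]
ee_rot: [[0.825, -0.564, -0.002], [-0.564, -0.825, -0.0], [-0.002, 0.002, -1.0]]
wrist_force: [0.6, -0.5, 0.1]
gripper_width: 0.439
gripper_force: 0.0
```

>>> servo_tool([
  [-0.8,0,0.8,0,38],
  [-1.8,0,1.5,0,38],
  [-2.9,0,2,0,38],
  [-4,0,2,0,38],
  [-5,0,2,0,38],
])

```text
time_s: 22.22
tcp_pos: [0.4923, -0.0804, 0.1835]
ee_rot: [[0.825, -0.565, 0.003], [-0.565, -0.825, 0.001], [0.002, -0.002, -1.0]]
wrist_force: [-0.4, 0.1, -0.5]
gripper_width: 0.439
gripper_force: 0.0
```

>>> servo_tool([
  [-1,-1,0,0,38],
  [-1.8,-2,0,0,38],
  [-1.8,-3,0,0,38],
  [-1.8,-4,0,0,38],
  [-1.8,-5,0,0,38],
])

```text
time_s: 22.63
tcp_pos: [0.4391, -0.2317, 0.1831]
ee_rot: [[0.826, -0.564, 0.002], [-0.564, -0.826, -0.0], [0.002, -0.001, -1.0]]
wrist_force: [1.3, 0.0, 0.9]
gripper_width: 0.437
gripper_force: 0.0
```

Run:
```python
from m import *
r.capture('top');t=snap('top','top1');snap('side','side1')
for n,u,h,S in(('xl',(173,131),.075,(.635,.1885)),('l',(218,129),.067,(.638,.099)),('m',(263,127),.059,(.6415,.0095)),('s',(311,125),.051,(.645,-.0805))):
    a=t['pixels'].astype(int);x,y=u;mk=np.zeros(a.shape[:2],bool);mk[y-24:y+10,x-24:x+24]=((a.min(2)>100)&(a.max(2)-a.min(2)<40))[y-24:y+10,x-24:x+24]
    q=np.array([*S,h]);T=np.array(t['world_from_camera']);p=T[:3,:3].T@(q-T[:3,3]);print(n,'pred',(p[:2]/p[2]*t['fx']+[t['cx'],t['cy']]).round(1))
P=[z for z in (cv2.resize(cv2.cvtColor(load(f)['pixels'][y0:y1,x0:x1],cv2.COLOR_RGB2BGR),(800,k)) for f,x0,y0,x1,y1,k in(('top1',115,86,375,156,215),('side1',220,110,380,260,380)))]
cv2.imwrite('pics/c2.png',np.vstack(P))
```

```text
xl pred [162.9 124.5]
l pred [212.7 123.5]
m pred [262.  122.3]
s pred [311.1 121.1]
```

View pics/c2.png

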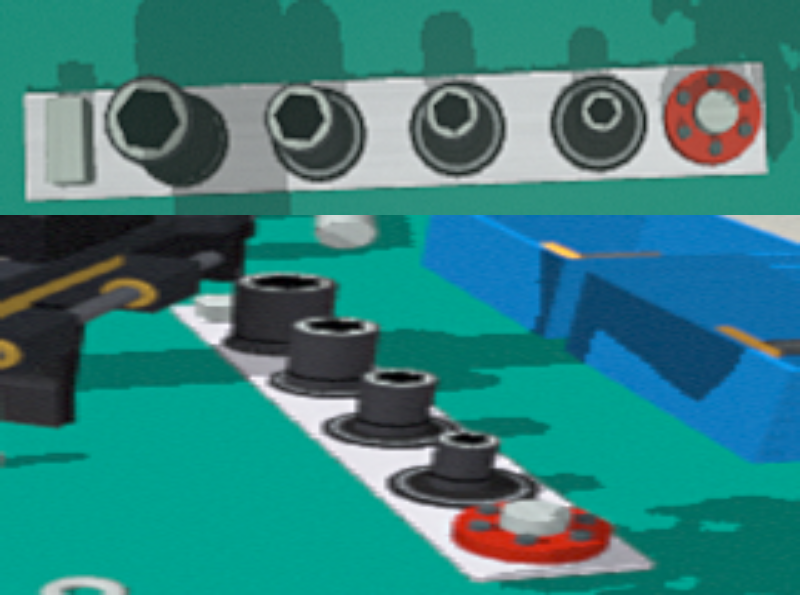

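The crop shows all four sockets upright and in order. Their rim centres in the top view are about (162.4,124.7), (212.5,124), (261.6,121.7) and (310.6,122.4). Each is within about 1.5 px (2–3 mm) of its prediction, and the arm is clear.

```bash
python3 -c "
from station import r
print(r.finish_job())"
```

```text
the job is handed in; nothing more can be done
None
```

All four sockets stand upright on their seats in size order, smallest next to the flange, each about 3 mm or less from its seat centre in the last top view; the job was handed in at about 23 s of the 96 s, and no verdict came back.

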